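# Hover the dicer's port cover over its threaded holes

### The arm

A 6-joint arm with a two-finger parallel gripper is mounted at the origin on the work surface. World frame = base frame: x ahead of the robot, y to its left, z up, the work surface at z = 0. Lengths are in m, angles in rad, forces in N, time in s.
With the tool pointing down it reaches from about 0.35 to 0.95 m from the base axis. Payload 17.4 kg.
Tool frame: the origin (TCP) lies at the centre of the arm's flange, where the gripper is bolted on; the fingertips stand 186 mm ahead of it and the grasp point (between the pads) lies 167 mm ahead of it (ctrl.finger_overhang is the distance from the TCP to the fingertips, in m); z points along the fingers, y is the direction in which the jaws open and shut (so a half turn about z gives the same grasp; the last joint's range is limited). The gripper opens to 93 mm and grips with 3 to 60 N. Pads are 15 mm wide; open, the fingers measure 128 mm over their backs; the gripper's body (75 mm by 188 mm) begins 65 mm behind the grasp point.
Start: joints at [1.136, 0.116, 1.442, -0, 1.584, -0.038], TCP at [0.261, 0.623, 0.405] pointing down, gripper open.
Joint ranges: [-2.83, 2.83], [-0.83, 2.19], [0.07, 2.5], [-1.14, 4.28], [0.01, 3], [-2.97, 2.97]. Speed limits (rad/s): [1.89, 1.89, 2.22, 3.14, 3.14, 3.14].

### API

Orientations are given as [roll, pitch, yaw] about the fixed x, y, z axes, in that order (R = Rz(yaw) Ry(pitch) Rx(roll)).
In Python, from station import ctrl, viewer gives the robot as it stands.
- The arm moves only by the tool arm_command, never from a script. Its argument "moves" is one flat list of numbers, 5 for each row, row after row: the shift along the world's x, y, z in mm, then the turn about the world's z in rad, then the finger opening in mm, from 0 to 93. In form: [x, y, z, spin, fingers, x, y, z, spin, fingers, ...]. A call has 1 to 10 rows; each row is the pose to reach, as a shift and turn from the pose measured when the call began; what a row does not reach only later rows make up. A row lasts 1/12 s, in which the tool goes at most 41.7 mm and 7.16 degrees, less where a joint would pass 70% of its speed; a pose out of reach is approached as far as the arm can. A call with a gripper value outside its range is refused whole. The fingers move at their own pace and stop on an object; "squeeze" is the grip in N (left out, the last holds). Time passes only in rows, so rows that repeat a pose let the fingers close. It gives the time, the measured TCP pose, the force and the opening at its end, in the units of the state.
- ctrl.observe(): the state, without advancing time (a new reading comes with each control period).
- viewer.get_image(name): name is "scene" or "top" or "wrist"; returns a dict with "frame" (400x640x3 uint8, red, green, blue), "fx", "fy", "cx", "cy" (pixels), "eye" and "rotation" of the camera in the world; the wrist camera has in their place "mount" (4x4, takes a point from camera to tool coordinates, whose origin is the TCP and whose axes are the flange's). Camera axes: x right, y up, looking along -z (the intrinsics and any distortion apply to the point x, -y, -z); pixel columns grow to the right and rows downward; lengths in m; the calibration is good to about 2 mm. A picture is of the moment at which its call begins: read the wrist's pose just before it. There is no depth.
- ctrl.finish_job(): hands the job in, once; it reports no verdict.
The state is a dict: "time_s": time; "q": joint angles; "dq": joint speeds; "tau": joint torques, N m; "tool_pos": TCP position; "ee_rot": TCP orientation; "wrist_force": force on the tool from outside, world axes, zero at the start; "wrist_torque": the same for the moment, N m; "grip_width": finger opening in m.
Only numpy, scipy, OpenCV 4.12 (cv2) and the standard library are available. Lean on these libraries where they do the work, as an engineer would, in place of code of your own. Each camera call takes 0.05 s, during which the arm holds its last target. There are 200 camera calls.

### The job

Put the taro dicer in service mode by pressing its three panel keys fully down one at a time, the largest first, then the middle-sized, then the smallest, letting each spring back up before the next. Then pick the aluminium cover plate off the cutting board by its handle and hold it level, hovering about 15 mm above the dicer's flange without touching the machine, with its three holes lined up over the three threaded holes (the single hole over the single one) so that a colleague can start the screws. Finish while still holding it there, still and in the grip; leave the bowl, the mug and the screwdriver where they are.

Things in the scene. Friction and masses are not known exactly. Their poses are not given: they have to be found in the camera images.
- dicer: fixed taro dicer drive: grey housing 230 (x) by 320 (y), top 90 mm above the table, yaw within 0.25 rad; origin on the table under its centre, z up. On top at x 0, y +62 a steel flange 160 (x) by 120 (y), its top at 105, with a 64 mm open port and three 8 mm threaded holes. Key row along x at y -112 (x -70, 0, +70). Motor of 72 mm diameter, top below 85, sticks out 110 at +y
- cover: loose aluminium plate, 160 (x) by 120 (y) by 6 mm, about 0.4 kg, balanced under the steel arch handle on its middle; origin at the centre of its underside, z up. Three 18 mm through holes: a single one at the middle of the -x end, a pair at the corners of the +x end. It starts flat on the board, the single hole roughly towards the robot (yaw within 0.55 rad)
- handle (a point): centre of the cover's grip bar: 72 mm long along the cover's x, 14 mm wide (cover's y), 18 mm high (47 to 65 mm above the underside, this point at 56 mm), on two posts 60 mm apart; grasp it from above across its 14 mm
- hole0 (a point): cover: centre of the single hole at the -x end, in the middle (x -62, y 0 mm from the cover's origin), on the underside, 18 mm wide; belongs over thread0
- hole1 (a point): cover: centre of the hole at the +x, +y corner (x +56, y +42 mm from the cover's origin), on the underside, 18 mm wide; belongs over thread1
- hole2 (a point): cover: centre of the hole at the +x, -y corner (x +56, y -42 mm from the cover's origin), on the underside, 18 mm wide; belongs over thread2
- thread0 (a point): dicer flange: centre of the single hole at the -x end, in the middle of the flange (x -62, y 0 mm from the flange's centre), an 8 mm threaded hole, 12 mm deep, at the flange's top face, 105 mm above the table. Its z axis is up
- thread1 (a point): dicer flange: centre of the hole at the +x, +y corner of the flange (x +56, y +42 mm from the flange's centre), an 8 mm threaded hole, 12 mm deep, at the flange's top face, 105 mm above the table. Its z axis is up
- thread2 (a point): dicer flange: centre of the hole at the +x, -y corner of the flange (x +56, y -42 mm from the flange's centre), an 8 mm threaded hole, 12 mm deep, at the flange's top face, 105 mm above the table. Its z axis is up
- key_large_top (a point): Largest of the three round white keys on the dicer's panel (alike but for size): centre of its cap's top, 112 mm above the table when released. Cap diameter 38 mm, in a dark steel collar of 54 mm whose top is 10 mm lower. The keys stand in a row, 70 mm apart; which size has which place changes
- key_large (a joint): travel of the largest key, 0 released to 0.006 m fully down. It is pressed straight down; the spring starts to yield at about 1.4 N and takes about 4.5 N fully down; it counts as pressed beyond 4 mm and springs back when let go
- key_medium_top (a point): Middle-sized of the three round white keys on the dicer's panel (alike but for size): centre of its cap's top, 112 mm above the table when released. Cap diameter 27 mm, in a dark steel collar of 43 mm whose top is 10 mm lower. The keys stand in a row, 70 mm apart; which size has which place changes
- key_medium (a joint): travel of the middle-sized key, 0 released to 0.006 m fully down. It is pressed straight down; the spring starts to yield at about 1.4 N and takes about 4.5 N fully down; it counts as pressed beyond 4 mm and springs back when let go
- key_small_top (a point): Smallest of the three round white keys on the dicer's panel (alike but for size): centre of its cap's top, 112 mm above the table when released. Cap diameter 17 mm, in a dark steel collar of 33 mm whose top is 10 mm lower. The keys stand in a row, 70 mm apart; which size has which place changes
- key_small (a joint): travel of the smallest key, 0 released to 0.006 m fully down. It is pressed straight down; the spring starts to yield at about 1.4 N and takes about 4.5 N fully down; it counts as pressed beyond 4 mm and springs back when let go
- board: fixed black cutting board, 260 (x) by 240 (y) mm, 12 mm thick, with the cover lying on it; origin at the centre of its underside
- bowl: bystander: steel bowl, 110 mm across, 55 mm high, standing on the table; origin at the centre of its underside
- screwdriver: bystander: screwdriver lying on the table; origin under its middle
- mug: bystander: white mug, 76 mm across, 85 mm high; origin at the centre of its underside

How it is judged:
On the way, in this order (a step that is already met when the one before it is completed fails the run):
1. the largest key is pressed, alone (value of joint key_large above 0.004 m and value of joint each of key_medium, key_small below 0.002 m), for 0.1 s.
2. all keys are back up (value of joint each of key_large, key_medium, key_small below 0.0015 m), for 0.1 s.
3. the middle-sized key is pressed, alone (value of joint key_medium above 0.004 m and value of joint each of key_large, key_small below 0.002 m), for 0.1 s.
4. all keys are back up again (all of step 2), for 0.1 s.
5. the smallest key is pressed, alone (value of joint key_small above 0.004 m and value of joint each of key_large, key_medium below 0.002 m), for 0.1 s.
6. all keys are up and the cover is lifted clear of the board in the grip (all of step 4 and z of cover in the frame of board above 0.04 m and contact force between cover and the fingers above 1 N), for 0.2 s.
At the end, for the whole second after the job is handed in: The cover is in the fingers, level (0.08 rad) and still (20 mm/s), each hole within 5 mm sideways of its own threaded hole and 5 to 30 mm above it, touching neither dicer, board nor bystanders; all keys are up; each bystander is within 25 mm of its start (all of step 4 and horizontal distance between hole0 and thread0 below 0.005 m and z of hole0 in the frame of thread0 between 0.005 and 0.03 m and horizontal distance between hole1 and thread1 below 0.005 m and z of hole1 in the frame of thread1 between 0.005 and 0.03 m and horizontal distance between hole2 and thread2 below 0.005 m and z of hole2 in the frame of thread2 between 0.005 and 0.03 m and angle between cover's own z axis and vertical below 0.08 rad and linear speed of cover below 0.02 m/s and contact force between cover and the fingers above 1 N and contact force between cover and dicer below 0.1 N and contact force between cover and board below 0.1 N and contact force between cover and bowl below 0.1 N and contact force between cover and screwdriver below 0.1 N and contact force between cover and mug below 0.1 N and distance of each of bowl, screwdriver, mug from where it was at the start of the episode below 0.025 m); the arm keeps its last pose, push and grip.
It fails at once if two keys are down at once (value of joint each of key_large, key_medium above 0.003 m or value of joint each of key_large, key_small above 0.003 m or value of joint each of key_medium, key_small above 0.003 m).
It fails at once if the cover touches the dicer (over 0.5 N) (contact force between cover and dicer above 0.5 N).
It fails at once if a bystander is moved more than 25 mm (distance of any of bowl, screwdriver, mug from where it was at the start of the episode above 0.025 m).
It also fails if it takes over 64 s, if anything falls off the work surface, if the arm or the gripper's body presses on something with over 40 N, if the wrist force passes 120 N, or if a joint passes its speed limit or range.

## Working session

There is one attempt and no reset: what is moved stays moved. The work goes in short steps, Python scripts to look and compute and a tool call to move; the robot and the scene stay as the last step left them, time stands still between calls to the robot, and variables do not carry over. Pictures are saved under pics/ and viewed, about 8 in all and at most 12, crops included, and the job is handed in when it is done.

Besides the shell and the picture viewer there is one more tool, called after "Emit:" as a command line: name --argument value ..., lists and objects as JSON in quotes. arm_command: Moves the arm, as the interface text tells. Its arguments: {"type":"object","properties":{"moves":{"type":"array"},"squeeze":{"type":"number"}},"required":["moves"]}

```bash
ls; mkdir -p pics
python3 - <<'E'
from station import ctrl, viewer
import cv2
s=ctrl.observe(); print(s)
for n in ("top","scene"):
    d=viewer.get_image(n); cv2.imwrite(f"pics/{n}0.png",d["frame"][:,:,::-1])
    print(n,{k:v for k,v in d.items() if k!="frame"})
E
```

```text
pics
{'time_s': 0.0, 'q': array([ 1.13620791e+00,  1.16517062e-01,  1.44226847e+00, -1.49142453e-05,
        1.58397196e+00, -3.77783627e-02]), 'dq': array([-7.43910988e-04,  4.97245635e-04, -1.12818840e-05,  1.70198175e-03,
       -2.03875194e-03, -3.89207343e-04]), 'tau': array([-4.60265037e-04, -7.21291995e+01, -6.22600865e+01,  7.79951946e-02,
        2.42589932e-02, -1.06500332e-05]), 'tool_pos': array([0.26087804, 0.62257212, 0.4039821 ]), 'ee_rot': array([-3.14042808e+00, -2.90927546e-05,  2.74478239e+00]), 'wrist_force': array([-0.45532425,  0.05322273,  0.44926295]), 'wrist_torque': array([-0.00475729, -0.01716237, -0.01168176]), 'grip_width': 0.09252993304346585}
top {'fx': 489.42383635260325, 'fy': 489.42383635260325, 'cx': 322.2649505120049, 'cy': 192.14252909466683, 'eye': array([ 0.38926488, -0.02528561,  1.0991563 ]), 'rotation': array([ 0.16096202,  0.0055979 , -1.5962975 ])}
scene {'fx': 449.03165803468795, 'fy': 449.03165803468795, 'cx': 312.9291341677679, 'cy': 199.45621702887485, 'eye': array([ 1.19856544, -0.48677705,  0.8373113 ]), 'rotation': array([8.32283114e-01, 4.70839816e-04, 9.09638302e-01])}
```

View pics/top0.png

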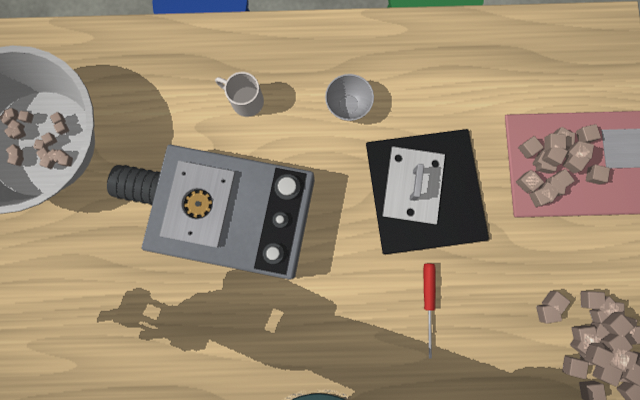

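The top view shows the dicer at left-centre. Its keys are large (287,186), small (280,219) and medium (272,254), and the flange's single thread is near (190,233). The cover lies on the black board, with the single hole at (410,212) and the pair at (398,158) and (435,163). The screwdriver (430,300), mug (242,93) and bowl (350,98) are clear of both.

```bash
cat > h.py <<'E'
from station import ctrl, viewer
import cv2, numpy as np
from scipy.spatial.transform import Rotation as R
def shot(n,name):
    s=ctrl.observe(); d=viewer.get_image(n); cv2.imwrite(f"pics/{name}.png",d["frame"][:,:,::-1])
    if n=="wrist":
        T=np.eye(4); T[:3,:3]=R.from_euler('xyz',s["ee_rot"]).as_matrix(); T[:3,3]=s["tool_pos"]
        T=T@np.asarray(d["mount"]); d["M"],d["o"]=T[:3,:3],T[:3,3]
    else: d["M"],d["o"]=R.from_euler('xyz',d["rotation"]).as_matrix(),np.array(d["eye"])
    return d
def ray(d,px,z):
    k=d.get("dist",d.get("distortion"))
    px=np.asarray(px,float)
    K=np.array([[d["fx"],0,d["cx"]],[0,d["fy"],d["cy"]],[0,0,1]])
    u=cv2.undistortPoints(px.reshape(1,1,2),K,None if k is None else np.asarray(k,float)).ravel()
    v=d["M"]@np.array([u[0],-u[1],-1]); return d["o"]+v*(z-d["o"][2])/v[2]
def blobs(d,mask,amin,amax):
    n,_,st,c=cv2.connectedComponentsWithStats(mask.astype(np.uint8)); return [(c[i],st[i]) for i in range(1,n) if amin<=st[i,4]<=amax]
def fit(model,world):  # planar rigid fit -> xy, yaw, residual mm
    m,w=np.array(model,float),np.array(world)[:,:2]; a,b=m-m.mean(0),w-w.mean(0)
    y=np.arctan2((a[:,0]*b[:,1]-a[:,1]*b[:,0]).sum(),(a*b).sum()); c,s=np.cos(y),np.sin(y); Q=np.array([[c,-s],[s,c]])
    t=w.mean(0)-Q@m.mean(0); return t,y,np.linalg.norm((m@Q.T+t-w),axis=1)*1e3
E
python3 - <<'E'
from h import *
d=shot("top","top1"); f=d["frame"].astype(int); g=f.max(2)
def box(m,x0,y0,x1,y1):
    o=np.zeros_like(m); o[y0:y1,x0:x1]=m[y0:y1,x0:x1]; return o
print("keys")
ks=[]
for c,st in blobs(d,box(g>185,262,168,305,268),15,900): print(c,st,ray(d,c,.112)); 
print("threads")
for c,st in blobs(d,box(g<75,166,165,240,246),3,60): print(c,st,ray(d,c,.105))
print("cover holes")
for c,st in blobs(d,box(g<70,388,152,442,219),15,120): print(c,st,ray(d,c,.018))
w=shot("wrist","w0"); print(w["mount"],w["fx"],w["cx"],w["cy"],w.keys())
E
```

```text
keys
[285.98113208 185.60849057] [278 178  17  16 212] [0.56515783 0.05011669 0.112     ]
[278.96875 218.90625] [276 216   7   7  32] [0.49702678 0.06526093 0.112     ]
[271.84158416 253.07920792] [267 248  11  11 101] [0.42862505 0.08032516 0.112     ]
threads
[183.28571429 173.        ] [182 172   3   3   7] [0.59860474 0.2633424  0.105     ]
[234. 175.] [234 174   1   3   3] [0.59157332 0.1580521  0.105     ]
[232.5 181.5] [232 178   2   8   8] [0.57795814 0.1611084  0.105     ]
[223.  180.5] [222 180   3   2   6] [0.58058377 0.18077922 0.105     ]
[230.5 190.5] [230 187   2   8   8] [0.55919847 0.16515989 0.105     ]
[228.  201.5] [227 196   3  12  12] [0.53642363 0.17019338 0.105     ]
[199.66666667 203.66666667] [199 203   2   2   3] [0.53346037 0.22838111 0.105     ]
[210.         205.69230769] [209 204   3   5  13] [0.5287059  0.20709906 0.105     ]
[226. 210.] [226 209   1   3   3] [0.51894096 0.17419779 0.105     ]
[205.92307692 212.69230769] [204 211   5   5  13] [0.51446626 0.21528817 0.105     ]
[224.5 216.5] [224 213   2   8   8] [0.50563581 0.17718483 0.105     ]
[222.
[... 378 characters left out ...]
   6  35] [ 0.63946308 -0.19646116  0.018     ]
[434.75757576 163.54545455] [432 161   7   6  33] [ 0.62355768 -0.27913006  0.018     ]
[440.03846154 206.48717949] [438 187   4  32  78] [ 0.52567527 -0.28477331  0.018     ]
[409.89473684 211.78947368] [407 209   7   7  38] [ 0.51557016 -0.21716873  0.018     ]
[[ 5.32305870e-05  9.67496075e-01  2.52886025e-01  6.94238269e-02]
 [ 9.99999996e-01 -7.09603704e-05  6.09891078e-05  1.59916474e-04]
 [ 7.69516084e-05  2.52886020e-01 -9.67496075e-01  1.88740047e-02]
 [ 0.00000000e+00  0.00000000e+00  0.00000000e+00  1.00000000e+00]] 331.36146342424666 321.0952306946006 197.77597385094788 dict_keys(['frame', 'fx', 'fy', 'cx', 'cy', 'mount', 'M', 'o'])
```

Emit:
arm_command --moves '[304, -572, 0, 0.18, 0, 304, -572, 0, 0.18, 0, 304, -572, 0, 0.18, 0, 304, -572, 0, 0.18, 0, 304, -572, 0, 0.18, 0, 304, -572, 0, 0.18, 0, 304, -572, 0, 0.18, 0, 304, -572, 0, 0.18, 0, 304, -572, 0, 0.18, 0, 304, -572, 0, 0.18, 0]' --squeeze 20

```text
time_s: 1.03
tool_pos: [0.4567, 0.2527, 0.4046]
ee_rot: [-3.141, 0.0, 2.925]
wrist_force: [0.7, 0.6, -0.8]
grip_width: 0.0309
```

Emit:
arm_command --moves '[78, -19, 0, 0, 0, 78, -19, 0, 0, 0, 78, -19, 0, 0, 0, 78, -19, 0, 0, 0, 78, -19, 0, 0, 0, 78, -19, 0, 0, 0]'

```text
time_s: 1.53
tool_pos: [0.5339, 0.2341, 0.4048]
ee_rot: [-3.141, 0.0, 2.926]
wrist_force: [0.8, 0.1, -0.2]
grip_width: 0.0008
```

Run:
```python
from h import *
d=shot("wrist","w1"); s=ctrl.observe(); print(s["tool_pos"],s["ee_rot"],s["wrist_force"])
g=d["frame"].max(2)
for c,st in blobs(d,g<75,15,250):
    p=ray(d,c,.105)
    if abs(p[0]-.535)<.1 and abs(p[1]-.234)<.08: print(c,st,p)
```

```text
[0.53381249 0.23420403 0.4049179 ] [-3.14150400e+00  6.14332933e-04  2.92612232e+00] [0.669816   0.63164565 0.44564353]
[322.61111111 123.38888889] [319 120   8   8  54] [0.47606472 0.24805438 0.105     ]
[313.38356164 221.31506849] [307 217  12   9  73] [0.55769544 0.22183334 0.105     ]
```

View pics/w1.png

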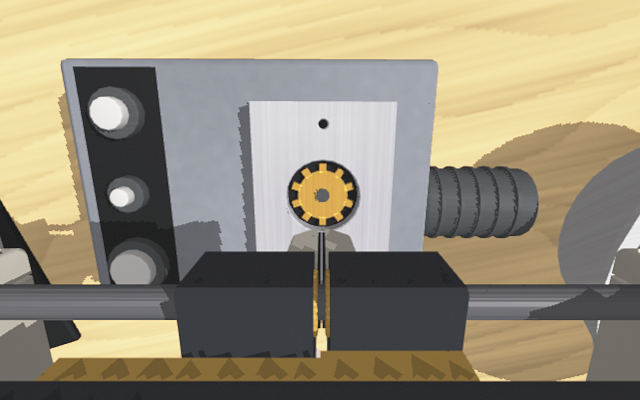

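The wrist view shows thread0 at (322,123), the port at (322,195), and the keys down the left at rows 113, 195 and 265. The fingers hide the pair of threads, so I'll shift ahead to see it.

Emit:
arm_command --moves '[90, -20, 0, 0, 0, 90, -20, 0, 0, 0, 90, -20, 0, 0, 0, 90, -20, 0, 0, 0, 90, -20, 0, 0, 0, 90, -20, 0, 0, 0]'

```text
time_s: 2.08
tool_pos: [0.6226, 0.2148, 0.4054]
ee_rot: [3.141, 0.001, 2.927]
wrist_force: [0.3, -0.1, 0.5]
grip_width: 0.0004
```

Run:
```python
from h import *
d=shot("wrist","w2"); s=ctrl.observe(); print(s["tool_pos"],s["ee_rot"])
g=d["frame"].max(2); P=[(.476,.248)]
for c,st in blobs(d,g<75,15,250):
    p=ray(d,c,.105)
    if abs(p[0]-.535)<.1 and abs(p[1]-.234)<.08: print(c,st,p)
for c,st in blobs(d,g>200,40,2500):
    p=ray(d,c,.112)
    if p[1]<.12 and p[0]>.4: print("key",c,st,p)
```

```text
[0.6225695  0.21482665 0.40554144] [3.14127381e+00 1.13035987e-03 2.92715168e+00]
[322.45454545   3.02272727] [319   0   8   7  44] [0.4775313  0.24763948 0.105     ]
[273.09756098 155.31707317] [270 152   7   8  41] [0.58186104 0.18211991 0.105     ]
[370.76315789 155.71052632] [368 153   7   7  38] [0.59985009 0.26312465 0.105     ]
key [88.11764706  0.98039216] [79  0 19  4 51] [0.4411623  0.07784427 0.112     ]
key [101.87537092  84.46290801] [ 92  75  22  21 337] [0.49857227 0.06569086 0.112     ]
key [115.41627752 172.06737825] [  93  152   45   42 1499] [0.56665016 0.05051036 0.112     ]
key [ 59.27848101 231.6835443 ] [ 48 230  24   5  79] [ 0.60628485 -0.01725045  0.112     ]
key [ 51.97991968 334.35341365] [ 43 320  37  42 249] [ 0.7026399  -0.06689645  0.112     ]
key [101.87070254 342.64798206] [  60  321   83   36 1338] [ 0.72158507 -0.02359176  0.112     ]
key [161.92374901 338.03494837] [ 139  320   42   38 1259] [0.72900815 0.03488779 0.112     ]
```

Emit:
arm_command --moves '[-57, -164, -40, 0, 0, -57, -164, -40, 0, 0, -57, -164, -40, 0, 0, -57, -164, -40, 0, 0, -57, -164, -40, 0, 0, -57, -164, -85, 0, 0, -57, -164, -85, 0, 0, -57, -164, -95, 0, 0, -57, -164, -95, 0, 0]'

```text
time_s: 2.88
tool_pos: [0.5653, 0.0516, 0.3101]
ee_rot: [3.141, 0.0, 2.928]
wrist_force: [-0.4, -0.1, -0.5]
grip_width: 0.0005
```

Emit:
arm_command --moves '[0, -1, -8, 0, 0, 0, -1, -14, 0, 0, 0, -1, -18, 0, 0, 0, -1, -18, 0, 0, 0, -1, -18, 0, 0, 0, -1, -18, 0, 0]'

```text
time_s: 3.38
tool_pos: [0.5655, 0.0509, 0.2927]
ee_rot: [3.141, 0.001, 2.928]
wrist_force: [1.3, 2.9, 4.2]
grip_width: 0.0004
```

Emit:
arm_command --moves '[0, 0, 0, 0, 0, 0, 0, 25, 0, 0, 0, 0, 25, 0, 0, -136, 30, 25, 0, 0, -136, 30, 25, 0, 0, -136, 30, 25, 0, 0, -136, 30, 25, 0, 0, -136, 30, 16, 0, 0, -136, 30, 16, 0, 0, -136, 30, 16, 0, 0]'

```text
time_s: 4.22
tool_pos: [0.4299, 0.0808, 0.3082]
ee_rot: [3.141, 0.0, 2.928]
wrist_force: [-0.1, -0.1, -0.2]
grip_width: 0.0007
```

Emit:
arm_command --moves '[0, 0, -8, 0, 0, 0, 0, -13, 0, 0, 0, 0, -16, 0, 0, 0, 0, -16, 0, 0, 0, 0, -16, 0, 0, 0, 0, -16, 0, 0, 0, 0, -16, 0, 0]'

```text
time_s: 4.8
tool_pos: [0.4305, 0.0806, 0.2923]
ee_rot: [3.141, 0.001, 2.928]
wrist_force: [1.2, -1.0, 6.3]
grip_width: 0.0003
```

Emit:
arm_command --moves '[0, 0, 25, 0, 0, 0, 0, 25, 0, 0, 68, -15, 25, 0, 0, 68, -15, 25, 0, 0, 68, -15, 25, 0, 0, 68, -15, 16, 0, 0, 68, -15, 16, 0, 0, 68, -15, 16, 0, 0]'

```text
time_s: 5.47
tool_pos: [0.4979, 0.0657, 0.3071]
ee_rot: [-3.141, -0.001, 2.928]
wrist_force: [0.3, -0.9, -0.3]
grip_width: 0.0003
```

Emit:
arm_command --moves '[0, 0, -8, 0, 0, 0, 0, -13, 0, 0, 0, 0, -16, 0, 0, 0, 0, -16, 0, 0, 0, 0, -16, 0, 0, 0, 0, -16, 0, 0, 0, 0, -16, 0, 0]'

```text
time_s: 6.05
tool_pos: [0.4975, 0.0659, 0.2921]
ee_rot: [3.141, -0.0, 2.929]
wrist_force: [-7.1, 1.0, 14.0]
grip_width: 0.0009
```

Emit:
arm_command --moves '[0, 0, 1, 0, 0, 0, 0, 1, 0, 0, 0, 0, 1, 0, 0]'

```text
time_s: 6.3
tool_pos: [0.4973, 0.0659, 0.2932]
ee_rot: [3.141, 0.0, 2.929]
wrist_force: [-0.2, -1.9, 3.6]
grip_width: 0.0003
```

Emit:
arm_command --moves '[0, 0, 40, 0, 0, 0, 0, 60, 0, 0, 130, -303, 107, 0.03, 80, 130, -303, 107, 0.03, 80, 130, -303, 107, 0.03, 80, 130, -303, 107, 0.03, 80, 130, -303, 107, 0.03, 80, 130, -303, 107, 0.03, 80, 130, -303, 107, 0.03, 80, 130, -303, 107, 0.03, 80]'

```text
time_s: 7.13
tool_pos: [0.6277, -0.2391, 0.3998]
ee_rot: [3.141, -0.0, 2.958]
wrist_force: [0.2, 0.9, 0.6]
grip_width: 0.0493
```

Emit:
arm_command --moves '[0, -20, 0, 0, 80, 0, -20, 0, 0, 80, 0, -20, 0, 0, 80]'

```text
time_s: 7.38
tool_pos: [0.6277, -0.2601, 0.3984]
ee_rot: [3.14, -0.002, 2.957]
wrist_force: [-0.2, 0.6, -0.2]
grip_width: 0.0694
```

Run:
```python
from h import *
d=shot("wrist","w3"); s=ctrl.observe(); print(s["tool_pos"],s["ee_rot"],s["grip_width"])
g=d["frame"].max(2)
for c,st in blobs(d,g<70,40,500):
    p=ray(d,c,.018)
    if abs(p[0]-.577)<.1 and abs(p[1]+.228)<.1: print(c,st,p)
```

```text
[ 0.62761488 -0.25905386  0.39883328] [ 3.14053072e+00 -1.33985837e-03  2.95794540e+00] 0.07304121619919494
[341.32110092  64.90825688] [334  57  16  17 218] [ 0.51771673 -0.21807513  0.018     ]
[302.93902439 178.06097561] [296 171  15  15 164] [ 0.6258044 -0.2797959  0.018    ]
[378.12195122 177.56707317] [371 171  15  14 164] [ 0.64059767 -0.19764059  0.018     ]
```

View pics/w3.png

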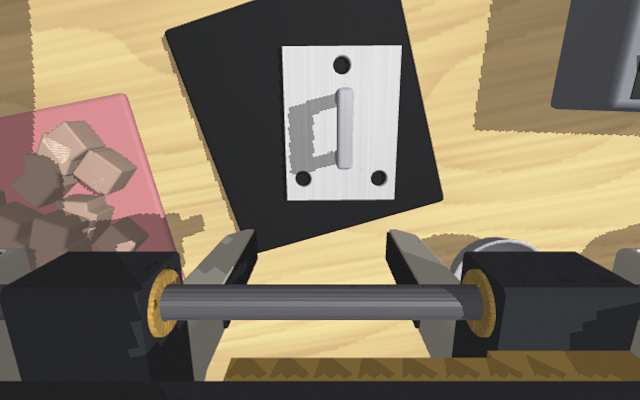

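The cover shows all three holes: single (341,65), pair (303,178) and (378,178). The handle runs along the column near 345, between the open fingers.

Run:
```python
from h import *
m=[(-.062,0),(.056,.042),(.056,-.042)]
for n,W in dict(cov_w=[(.51772,-.21808),(.6406,-.19764),(.6258,-.2798)],cov_top=[(.51557,-.21717),(.63946,-.19646),(.62356,-.27913)],
  thr_w=[(.47606,.24805),(.59985,.26312),(.58186,.18212)],thr_top=[(.47432,.24719),(.5986,.26334),(.58058,.18078)]).items(): print(n,*fit(m,W))
```

```text
cov_w [ 0.5783011  -0.22890145] -0.17723922900267622 [0.46092601 0.30869754 0.38511194]
cov_top [ 0.57646566 -0.22793768] -0.1799079602050387 [0.3425969  0.42131506 0.5091151 ]
thr_w [0.53631836 0.2347038 ] -0.2181543170997394 [0.28160433 0.52226125 0.54226978]
thr_top [0.53488273 0.23398788] -0.2147187768629773 [0.0159138  0.25449988 0.24963961]
```

Emit:
arm_command --moves '[-49, 30, -30, 0.005, 80, -49, 30, -30, 0.005, 80, -49, 30, -60, 0.005, 80, -49, 30, -90, 0.005, 70, -49, 30, -120, 0.005, 60, -49, 30, -145, 0.005, 60, -49, 30, -164, 0.005, 60, -49, 30, -164, 0.005, 60, -49, 30, -164, 0.005, 60]'

```text
time_s: 8.18
tool_pos: [0.5784, -0.228, 0.2347]
ee_rot: [3.14, -0.002, 2.964]
wrist_force: [0.2, -0.5, 1.1]
grip_width: 0.0603
```

Emit:
arm_command --moves '[0, 0, 0, 0, 8, 0, 0, 0, 0, 8, 0, 0, 0, 0, 8, 0, 0, 0, 0, 8, 0, 0, 0, 0, 8, 0, 0, 0, 0, 8, 0, 0, 0, 0, 8, 0, 0, 0, 0, 8]' --squeeze 40

```text
time_s: 8.85
tool_pos: [0.5784, -0.2281, 0.2348]
ee_rot: [3.14, -0.002, 2.964]
wrist_force: [-0.7, -1.6, 1.8]
grip_width: 0.0138
```

Emit:
arm_command --moves '[0, 0, 20, 0, 8, 0, 0, 45, 0, 8, 0, 0, 75, 0, 8, 0, 0, 110, 0, 8, 0, 0, 145, 0, 8, 0, 0, 175, 0, 8, 0, 0, 175, 0, 8, 0, 0, 175, 0, 8]'

```text
time_s: 9.52
tool_pos: [0.5784, -0.2281, 0.4107]
ee_rot: [3.141, -0.001, 2.964]
wrist_force: [0.4, 0.0, -5.2]
grip_width: 0.014
```

Emit:
arm_command --moves '[-5, 25, 5, 0, 8, -10, 65, 5, -0.01, 8, -15, 105, 5, -0.02, 8, -20, 145, 5, -0.03, 8, -25, 185, 5, -0.04, 8, -30, 225, 5, -0.04, 8, -35, 265, 5, -0.04, 8, -40, 305, 5, -0.04, 8, -42, 340, 5, -0.04, 8, -42, 370, 5, -0.04, 8]'

```text
time_s: 10.35
tool_pos: [0.5356, 0.1442, 0.4131]
ee_rot: [-3.141, -0.004, 2.925]
wrist_force: [0.4, -0.2, -3.9]
grip_width: 0.0135
```

Emit:
arm_command --moves '[1, 40, 0, 0, 8, 1, 75, 0, 0, 8, 1, 91, 0, 0, 8, 1, 91, -20, 0, 8, 1, 91, -40, 0, 8, 1, 91, -50, 0, 8, 1, 91, -50, 0, 8, 1, 91, -50, 0, 8, 1, 91, -50, 0, 8]'

```text
time_s: 11.1
tool_pos: [0.5367, 0.235, 0.3637]
ee_rot: [3.142, -0.003, 2.924]
wrist_force: [0.0, -0.3, -3.7]
grip_width: 0.0137
```

Run:
```python
from h import *
s=ctrl.observe(); print(s["tool_pos"],s["ee_rot"],s["wrist_force"])
w=shot("wrist","w4"); t=shot("top","top4"); c=shot("scene","scene4")
cv2.imwrite("pics/m4.png",np.vstack([w["frame"][:,:,::-1][0:280], np.hstack([cv2.resize(t["frame"][130:290,100:340,::-1],None,fx=1.33,fy=1.33)[:, :320],cv2.resize(c["frame"][60:340,60:500,::-1],(320,212))])]))
for z,d,n in((s["tool_pos"][2]-.217,w,"w"),(s["tool_pos"][2]-.217,t,"t")):
  g=d["frame"].max(2)
  for q,st in blobs(d,g<100,8,500):
    p=ray(d,q,z)
    if abs(p[0]-.535)<.1 and abs(p[1]-.234)<.08: print(n,q,st,p)
```

```text
[0.53672529 0.23496939 0.36371329] [ 3.14154580e+00 -3.13452898e-03  2.92434517e+00] [ 0.00444479 -0.30495004 -3.69596429]Traceback (most recent call last):
  File "<stdin>", line 4, in <module>
    return _nx.concatenate(arrs, 1, dtype=dtype, casting=casting)
           ~~~~~~~~~~~~~~~^^^^^^^^^^^^^^^^^^^^^^^^^^^^^^^^^^^^^^^
ValueError: all the input array dimensions except for the concatenation axis must match exactly, but along dimension 0, the array at index 0 has size 213 and the array at index 1 has size 212
```

Run:
```python
from h import *
s=ctrl.observe(); print(s["tool_pos"],s["ee_rot"],s["wrist_force"])
w=shot("wrist","w4"); t=shot("top","top4"); c=shot("scene","scene4")
cv2.imwrite("pics/m4.png",np.vstack([w["frame"][:280,:,::-1], np.hstack([cv2.resize(t["frame"][130:290,100:340,::-1],(320,213)),cv2.resize(c["frame"][60:340,60:500,::-1],(320,213))])]))
for z,d,n in((s["tool_pos"][2]-.217,w,"w"),(s["tool_pos"][2]-.217,t,"t")):
  g=d["frame"].max(2)
  for q,st in blobs(d,g<100,8,500):
    p=ray(d,q,z)
    if abs(p[0]-.535)<.1 and abs(p[1]-.234)<.08: print(n,q,st,p)
```

```text
[0.53668757 0.23503539 0.36412557] [ 3.14105942e+00 -2.38111641e-03  2.92447330e+00] [ 0.15060799  0.13705645 -4.53768219]
w [320.33653846 122.67307692] [315 117  12  12 104] [0.4747047  0.24846606 0.14712557]
w [197.7 167.4] [197 165   3   6  10] [0.48448497 0.17047123 0.14712557]
w [184.38461538 194.        ] [183 188   4  13  13] [0.49853732 0.1573896  0.14712557]
w [221.8 198.9] [221 196   2   8  10] [0.50650213 0.17900339 0.14712557]
w [185.         204.77777778] [184 203   3   6   9] [0.5052027  0.15558107 0.14712557]
w [224.  226.5] [224 222   1  10  10] [0.52412823 0.17515349 0.14712557]
w [353.5        277.71428571] [352 274   4   9  14] [0.57679773 0.24828207 0.14712557]
w [295.5 296. ] [292 296   8   1   8] [0.58167311 0.20778166 0.14712557]
t [158.1  206.75] [153 205  10   4  20] [0.52338027 0.29930693 0.14712557]
```

View pics/m4.png

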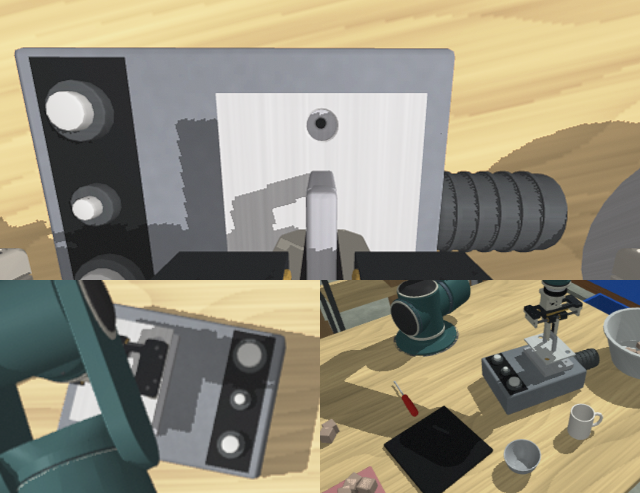

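The wrist view shows thread0 (320,123) visible through hole0 (~322,125), with the cover's edge parallel to the machine's. The scene view shows the bowl, mug and screwdriver undisturbed. The top view is blocked by the arm. Next I lower to hover height and measure.

Emit:
arm_command --moves '[0, 0, -7, 0, 8, 0, 0, -14, 0, 8, 0, 0, -20, 0, 8, 0, 0, -20, 0, 8, 0, 0, -20, 0, 8, 0, 0, -20, 0, 8, 0, 0, -20, 0, 8]'

```text
time_s: 11.98
tool_pos: [0.5367, 0.2351, 0.3439]
ee_rot: [3.141, -0.003, 2.925]
wrist_force: [0.3, -1.3, -4.2]
grip_width: 0.0138
```

Run:
```python
from h import *
s=ctrl.observe(); print(s["tool_pos"],s["ee_rot"],s["wrist_force"],s["grip_width"])
w=shot("wrist","w5"); g=w["frame"].max(2); zt=s["tool_pos"][2]-.217
sub=g[60:165,180:460]; print(np.percentile(sub,[5,25,50,75,95]))
for th in(90,):
  for q,st in blobs(w,g<th,30,400):
    if 80<q[1]<170 and 290<q[0]<360: print("thread",q,st,ray(w,q,.105))
m=(g<185); 
for q,st in blobs(w,m,150,3000):
    if 80<q[1]<170 and 290<q[0]<360: print("hole",q,st,ray(w,[st[0]+(st[2]-1)/2,st[1]+(st[3]-1)/2],zt))
```

```text
[0.53665706 0.2351335  0.34393445] [ 3.14114491e+00 -2.55360173e-03  2.92462440e+00] [ 0.25192248 -1.2903326  -4.1973792 ] 0.01380339910198555
[ 98. 156. 165. 225. 228.]
thread [320.23076923 123.68376068] [315 118  12  12 117] [0.47587859 0.24815118 0.105     ]
hole [322.09708738 124.60072816] [307 108  31  33 824] [0.47557985 0.24933067 0.12693445]
```

```bash
python3 -c "
import cv2
a=cv2.imread('pics/w5.png')[60:180,190:460];c=cv2.imread('pics/w5.png')
cv2.imwrite('pics/m5.png',cv2.resize(a,None,fx=2.9,fy=2.9,interpolation=cv2.INTER_NEAREST))"
```

```text
(no output)
```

View pics/m5.png

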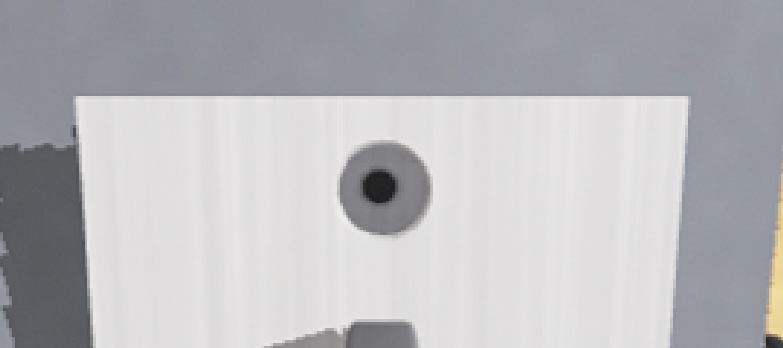

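The hole0 ring (322,125) sits around thread0 (320,124), off by about 1 mm in y. The plate's edge is horizontal in the image. Its width of about 211 px gives a depth of 188.4 mm against 188.9 mm expected for a level plate. I'll make a small correction and hand in.

Emit:
arm_command --moves '[0, -1, 0, 0, 8, 0, -1, 0, 0, 8, 0, -1, 0, 0, 8, 0, -1, 0, 0, 8, 0, -1, 0, 0, 8, 0, -1, 0, 0, 8]'

```text
time_s: 12.53
tool_pos: [0.5366, 0.2341, 0.344]
ee_rot: [3.141, -0.003, 2.925]
wrist_force: [-0.3, 0.0, -4.8]
grip_width: 0.0138
```

Run:
```python
from h import *
w=shot("wrist","w6"); s=ctrl.observe(); print(s["tool_pos"],s["ee_rot"],s["wrist_force"],s["grip_width"],abs(s["dq"]).max())
g=w["frame"].max(2)
for th,z,a in((90,.105,30),(185,s["tool_pos"][2]-.217,150)):
  for q,st in blobs(w,g<th,a,3000):
    if 80<q[1]<170 and 290<q[0]<360: print(th,ray(w,[st[0]+(st[2]-1)/2,st[1]+(st[3]-1)/2],z))
print(ctrl.finish_job())
```

```text
[0.53662752 0.23414964 0.34397958] [ 3.14111362e+00 -2.52031042e-03  2.92467931e+00] [ 0.39293816 -0.0607443  -5.01312388] 0.01390220461718746 0.0016231516985487668
90 [0.47592647 0.24797682 0.105     ]
185 [0.47584099 0.24826592 0.12697958]
the job is handed in; nothing more can be done
None
```

I pressed the three keys in order: large, then medium, then small. Then I lifted the cover by its handle and handed the job in at about 12.6 s, with the cover still held above the flange. No verdict was reported.

**Keys:** The fingertips went about 5–6 mm down on each key. The force on the large and medium keys was 4–6 N. The small key briefly read 14 N at the bottom of its travel, then 3.6 N when I backed off 1 mm. I rose well clear of each key before the next. I had no direct reading of key travel; it is inferred from tool height and force.

**Cover at hand-in:**
- **Alignment:** Hole0 measured about 0.3 mm sideways from thread0 in the wrist camera.
- **Height and level:** By arm kinematics the underside is about 16 mm above the flange. Plate width in the image and tool pitch both suggest it is level within about 0.01 rad.
- **Grip:** The fingers are 13.9 mm open on the 14 mm bar, carrying about 5 N, and the joints were essentially still.

**Less certain:**
- **Hole1 and hole2:** The gripper hid both in the wrist view and the arm blocked the top view. Their alignment comes from the plate's edge being square to the tool and from the earlier thread fit.
- **Camera disagreement:** The top and wrist cameras differed by about 1.5–2 mm on positions and 0.003 rad on the flange's yaw. I used the wrist values, and both are inside the 5 mm tolerance.
- **Bystanders:** The bowl, mug and screwdriver looked undisturbed in the scene view before the final lowering. I did not measure their positions.

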